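# Put the desk things back in their organiser trays

## Robot

A 6-joint arm with a two-finger parallel gripper is mounted at the origin on a cart in front of the work surface, level with it; the furniture and walls round the work are solid. World frame = base frame: x ahead of the robot, y to its left, z up, the work surface at z = 0. Lengths are in mm, angles in rad, forces in N, time in s.
With the tool pointing down it reaches from about 325 to 850 mm from the base axis. Payload 15.5 kg.
Tool frame: the origin (TCP) lies midway between the tips of the shut fingers; the grasp point (between the pads) lies 19 mm behind it; z points along the fingers, y is the direction in which the jaws open and shut (so a half turn about z gives the same grasp; the last joint's range is limited). The gripper opens to 91 mm and grips with 3 to 60 N. Pads are 32 mm wide; open, the fingers measure 118 mm over their backs; the gripper's body (76 mm by 178 mm) begins 60 mm behind the grasp point.
Start: joints at [-1.317, 0.494, 1.345, -0, 1.302, -0.096], TCP at [213.608, -587.365, 213.915] pointing down, gripper open.
Joint ranges: [-2.91, 2.91], [-0.82, 2.16], [0.22, 2.67], [-1.22, 4.37], [0.12, 2.79], [-3.08, 3.08]. Speed limits (rad/s): [1.89, 1.89, 2.57, 3.01, 3.01, 3.01].

## Interface

Orientations are given as a rotation vector (axis times angle).
In Python, from cell import env, vision, ticket gives the robot as it stands. The module is installed in compiled form; this text tells all that it offers.
- The arm moves only by the shell command python3 -m handwheel 'ROWS' [OPENING] [FORCE]. ROWS is text: rows parted by semicolons, each of 4 numbers parted by spaces: the shift along the world's x, y, z in m, then the turn about the world's z in rad. A call has 1 to 12 rows; each row shifts and turns the commanded pose from where the row before left it; what a row does not reach is not made up. A row lasts 1/8 s, in which the tool goes at most 62.5 mm and 10.7 degrees, less where a joint would pass 70% of its speed; a pose out of reach is approached as far as the arm can. A call with a gripper value outside its range is refused whole. OPENING is the finger opening in m, from 0 to 0.0912, set as the call begins (- or left out, the last holds). The fingers move at their own pace and stop on an object; FORCE is the grip in N (left out, the last holds). Time passes only in rows, so rows that do not move let the fingers close. It gives the time, the measured TCP pose, the force and the opening at its end, in the units of the state.
- env.read_state(): the state, without advancing time (a new reading comes with each control period).
- vision.camera(name): name is "side" or "top"; returns a dict with "pixels" (420x560x3 uint8, red, green, blue), "range_z" (420x560 float32, mm along the optical axis (not along the pixel's ray), 0 where there is no reading), "camera_matrix" (3x3 intrinsics, pixels), "world_to_cam" (4x4, takes a point from world to camera coordinates). Camera axes: x right, y up, looking along -z (the intrinsics and any distortion apply to the point x, -y, -z); pixel columns grow to the right and rows downward; lengths in mm; the calibration is good to about 2 mm. A picture is of the moment at which its call begins.
- ticket.finish_job(): hands the job in, once; it reports no verdict.
The state is a dict: "t": time; "joint_pos": joint angles; "joint_velocities": joint speeds; "joint_efforts": joint torques, N m; "position": TCP position; "tcp_rot": TCP orientation; "force": force on the tool from outside, world axes, zero at the start; "wrist_torque": the same for the moment, N m; "gripper_width": finger opening in mm.
Only numpy, scipy, OpenCV 4.12 (cv2) and the standard library are available. Lean on these libraries where they do the work, as an engineer would, in place of code of your own. Each camera call takes 0.05 s, during which the arm holds its last target.

## Task

Tidy the loose stationery on the bench into the three grey trays: both pens go in the large oblong tray, lying flat on its floor without crossing, the clear tape dispenser goes in the plain square tray, lying flat, and the two wooden stamps go in the small tray with two cells, one standing upright in each cell. Leave the mug and the hole punch where they are.

Things in the scene. Friction and masses are not known exactly. Their poses are not given: they have to be found in the camera images.
- pen_a_mid (a point): blue pen, lying flat on the bench at the start, a ball pen 139 mm long, 8 to 10 mm wide and 10 mm high. This point is in its body half-way up, 5 mm above what it lies on; axis y runs along the pen, 70 mm to either end, z is up. It may be gripped at this point across its width. 15 g
- pen_b_mid (a point): silver pen, lying flat on the bench at the start, a ball pen 139 mm long, 8 to 10 mm wide and 10 mm high. This point is in its body half-way up, 5 mm above what it lies on; axis y runs along the pen, 70 mm to either end, z is up. It may be gripped at this point across its width. 15 g
- stamp_a_mid (a point): a wooden office stamp, 80 mm high, standing upright on its foot: foot 28 mm (its x) by 44 mm (its y) and 17 mm high, then a neck 18 mm thick from 17 to 46 mm height, then a round knob 24 mm thick from 46 to 80 mm height. This point is on its vertical axis, half-way up (40 mm above its underside); the middle of the knob is 23 mm above it. z is up. About 45 g. The two stamps look alike and are interchangeable
- stamp_b_mid (a point): another wooden office stamp, 80 mm high, standing upright on its foot: foot 28 mm (its x) by 44 mm (its y) and 17 mm high, then a neck 18 mm thick from 17 to 46 mm height, then a round knob 24 mm thick from 46 to 80 mm height. This point is on its vertical axis, half-way up (40 mm above its underside); the middle of the knob is 23 mm above it. z is up. About 45 g. The two stamps look alike and are interchangeable
- tape_mid (a point): small round tape dispenser of clear plastic lying flat: a disc 44 mm across and 20 mm high with a 16 mm wide, 18 mm high snout on its -y side, whose end is 32 mm from this point. This point is the centre of the disc, half-way up (10 mm above its underside); z is up. Grip it across the disc along its x axis (44 mm). 30 g
- pen_tray: (Behind the three trays a riser shelf stands over the bench: front edge at about x = 0.68 m, board about 0.28 m up; keep the arm clear of it.) The large oblong tray of grey plastic, open on top, fixed to the bench: outside 106 mm (its x) by 186 mm (its y) and 30 mm high, walls 3 mm thick, upper face of the floor 11 mm above the bench, inside 100 by 180 mm, no dividers. Origin: centre of its underside, on the bench top; z up
- stamp_tray: the tray with two cells, grey plastic, open on top, fixed to the bench: outside 60 mm (its x) by 137 mm (its y) and 33 mm high, walls 3 mm thick, upper face of the floor 11 mm above the bench; one 3 mm dividing wall across its middle makes two cells, each 54 mm (x) by 64 mm (y) inside, with centres at y = +33.5 mm and y = -33.5 mm. Origin: centre of its underside, on the bench top; z up
- square_tray: the plain square tray of grey plastic, open on top, fixed to the bench: outside 100 by 100 mm and 30 mm high, walls 3 mm thick, upper face of the floor 11 mm above the bench, inside 94 by 94 mm, no dividers. Origin: centre of its underside, on the bench top; z up
- mug: a white mug, about 92 mm across and 95 mm high, with a handle; a bystander standing to the robot's right of the work, to be left alone. Origin: centre of its underside; z up
- punch: a hole punch with blue top, 103 x 146 mm and 69 mm high; a bystander standing to the robot's right of the work, nearer than the mug, to be left alone. Origin: centre of its underside; z up

How it is judged:
By the outcome, as a careful person would: the job done as asked, in the order asked, and still so for the second after the job is handed in, with the robot touching nothing.
It also fails if it takes over 136 s, if anything falls off the work surface, if the arm or the gripper's body presses on something with over 40 N, if the wrist force passes 120 N, or if a joint passes its speed limit or range.

## Working session

There is one attempt and no reset: what is moved stays moved. The work goes in short steps, Python scripts to look and compute and a shell command to move; the robot and the scene stay as the last step left them, time stands still between calls to the robot, and variables do not carry over. Pictures are saved under pics/ and viewed, and the job is handed in when it is done.

```bash
mkdir -p pics; ls; cat > h.py <<'E'
import numpy as np, cv2
from cell import env, vision, ticket
def snap(name,tag):
    c=vision.camera(name); cv2.imwrite(f'pics/{tag}.png',c['pixels'][:,:,::-1]); np.savez(f'pics/{tag}.npz',**c); return c
def load(tag): return dict(np.load(f'pics/{tag}.npz'))
def crop(tag,u0,v0,u1,v1,s,out):
    im=cv2.imread(f'pics/{tag}.png')[v0:v1,u0:u1]
    cv2.imwrite(f'pics/{out}.png',cv2.resize(im,None,fx=s,fy=s,interpolation=cv2.INTER_CUBIC))
def ray(c,u,v):
    K=c['camera_matrix'];W=c['world_to_cam']
    d=np.array([(u-K[0,2])/K[0,0],-(v-K[1,2])/K[1,1],-1.])
    R=W[:3,:3]; return -R.T@W[:3,3], R.T@d
def atz(c,u,v,z):
    o,d=ray(c,u,v); return o+d*(z-o[2])/d[2]
def depth(c,u,v):
    o,d=ray(c,u,v); return o+d*c['range_z'][int(v),int(u)]
def proj(c,p):
    W=c['world_to_cam'];K=c['camera_matrix'];q=W[:3,:3]@np.array(p)+W[:3,3]
    return K[0,0]*q[0]/-q[2]+K[0,2], K[1,1]*-q[1]/-q[2]+K[1,2]
E
python3 - <<'E'
from h import *
for n in ('top','side'):
    c=snap(n,n+'0'); print(c['camera_matrix'],c['world_to_cam'].round(3), c.keys())
s=env.read_state(); print(s)
E
```

```text
pics
[[520.36563367   0.         270.88941742]
 [  0.         520.36563367 210.78906114]
 [  0.           0.           1.        ]] [[ 1.900000e-02 -1.000000e+00 -1.300000e-02 -7.615500e+01]
 [ 9.900000e-01  1.700000e-02  1.400000e-01 -5.177140e+02]
 [-1.400000e-01 -1.600000e-02  9.900000e-01 -1.528614e+03]
 [ 0.000000e+00  0.000000e+00  0.000000e+00  1.000000e+00]] dict_keys(['pixels', 'range_z', 'camera_matrix', 'world_to_cam'])
[[487.41679314   0.         274.39780501]
 [  0.         487.41679314 211.08265724]
 [  0.           0.           1.        ]] [[ 8.780000e-01 -4.790000e-01  1.000000e-03 -4.831180e+02]
 [ 3.120000e-01  5.740000e-01  7.570000e-01 -1.768550e+02]
 [-3.640000e-01 -6.640000e-01  6.530000e-01 -1.670735e+03]
 [ 0.000000e+00  0.000000e+00  0.000000e+00  1.000000e+00]] dict_keys(['pixels', 'range_z', 'camera_matrix', 'world_to_cam'])
{'t': 0.1, 'joint_pos': array([-1.31752087e+00,  4.94126593e-01,  1.34606290e+00, -3.25849770e-06,
        1.30251458e+00, -9.54987539e-02]), 'joint_velocities': array([-0.00023798, -0.00091989, -0.00172236,  0.00025842, -0.00105268,
       -0.00071698]), 'joint_efforts': array([ 3.74891752e-03, -8.80239844e+01, -3.82547307e+01,  7.10613071e-02,
        4.82229609e-02, -7.80566370e-05]), 'position': array([ 213.50710433, -587.03354832,  213.39657248]), 'tcp_rot': array([-3.09285316e+00, -5.44889823e-01,  1.42450999e-04]), 'force': array([ 1.13106135,  0.48279959, -0.22826369]), 'wrist_torque': array([ 0.0747574 , -0.01154408, -0.0074127 ]), 'gripper_width': 91.30347407439106}
```

View pics/top0.png

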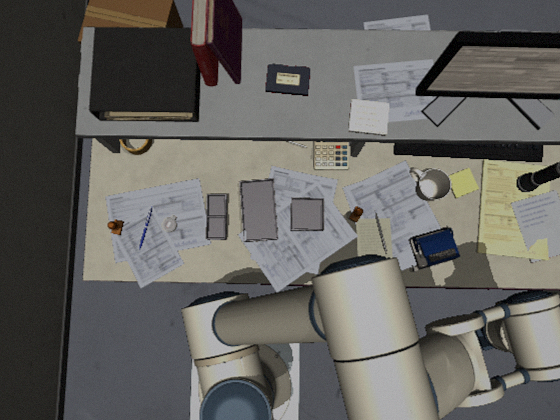

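View pics/side0.png

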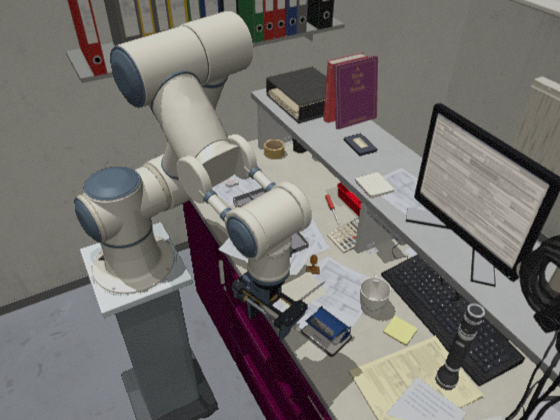

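The top view shows one stamp at about (116,227), the blue pen near (146,228), the tape at (170,224), and the stamp tray at (217,216). The pen tray is at (258,210), the square tray at (307,214), a second stamp at (357,214) and the silver pen near (379,232). Next I'll enlarge these areas.

```bash
python3 - <<'E'
from h import *
crop('top0',100,170,230,270,6,'c1')
crop('top0',200,170,330,255,6,'c2')
crop('top0',330,150,470,275,5,'c3')
E
```

```text
(no output)
```

View pics/c1.png

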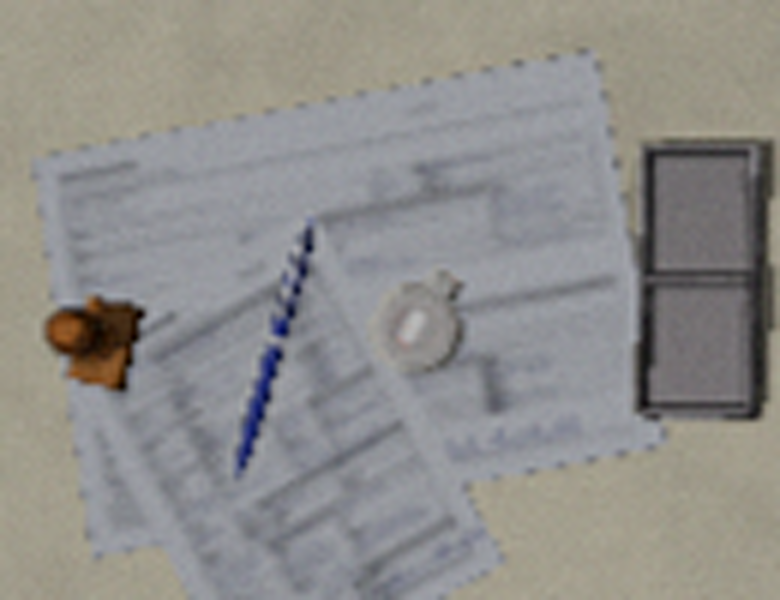

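View pics/c2.png

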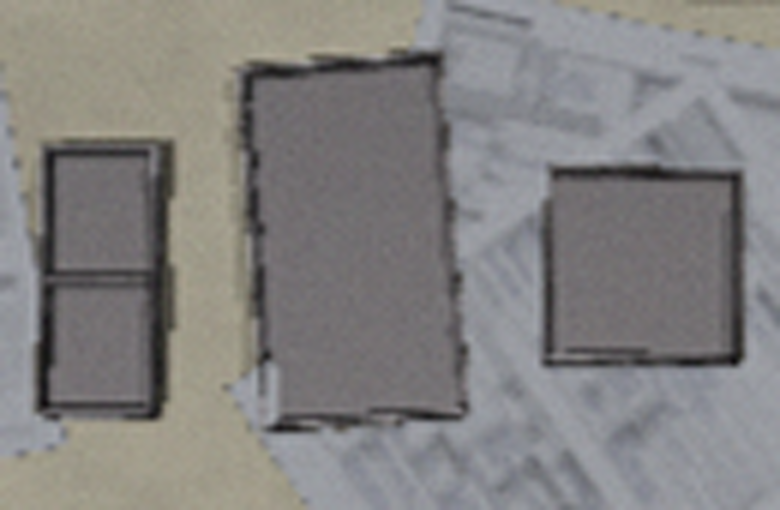

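View pics/c3.png

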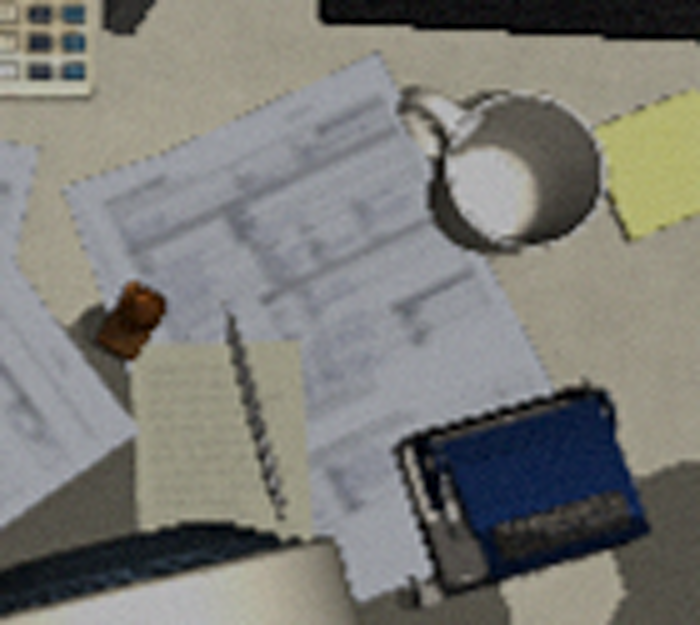

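```bash
python3 - <<'E'
from h import *
np.set_printoptions(precision=1,suppress=True)
c=load('top0')
def f(o,s,x,y): return o[0]+(x+.5)/s-.5, o[1]+(y+.5)/s-.5
A=lambda x,y:f((100,170),6,x,y); B=lambda x,y:f((200,170),6,x,y); C=lambda x,y:f((330,150),5,x,y)
def line(n,p,q,z):
    a=atz(c,*p,z);b=atz(c,*q,z);d=a-b;print(n,a,b,'mid',(a+b)/2,'len',np.linalg.norm(d),'ang x->',np.degrees(np.arctan2(d[1],d[0])))
line('penA',A(312,218),A(238,478),5)
line('penB',C(228,315),C(282,517),5)
print('tape',atz(c,*A(416,328),20),'snout',atz(c,*A(452,282),18))
print('stampA knob',atz(c,*A(70,332),80), 'foot corners',[atz(c,*A(*p),17) for p in((93,298),(140,312),(122,388),(70,375))])
print('stampB knob',atz(c,*C(142,303),80),'foot',[atz(c,*C(*p),17) for p in((100,340),(133,357))])
print('ST',[atz(c,*B(*p),32) for p in((43,145),(160,145),(158,412),(40,410))],'div',atz(c,*B(105,275),33))
print('PT',[atz(c,*B(*p),30) for p in((245,68),(438,58),(465,412),(268,425))])
print('SQ',[atz(c,*B(*p),30) for p in((550,172),(740,172),(742,360),(548,362))])
for n,p in dict(penA=A(276,340),notepad=C(200,450),paper=C(350,450),penB=C(250,400),stfl=B(100,220),strim=B(105,275),ptfl=B(350,250),sq=B(650,260),tape=A(400,330)).items(): print(n,depth(c,*map(round,p)))
E
```

```text
penA [532.2 301.5   5. ] [398.2 332.3   5. ] mid [465.2 316.9   5. ] len 137.4762054094911 ang x-> -12.95757204898678
penB [ 523.3 -385.2    5. ] [ 400.5 -416.6    5. ] mid [ 461.9 -400.9    5. ] len 126.71861646131028 ang x-> 14.379480963056027
tape [474.7 242.1  20. ] snout [498.7 225.3  18. ]
stampA knob [463.1 398.1  80. ] foot corners [array([487.4, 408. ,  17. ]), array([480.7, 383.6,  17. ]), array([441.9, 390.4,  17. ]), array([448. , 417.3,  17. ])]
stampB knob [ 518.9 -321.3   80. ] foot [array([ 504.9, -305.4,   17. ]), array([ 494.9, -325.3,   17. ])]
ST [array([568.4, 128.9,  32. ]), array([569.4,  69.6,  32. ]), array([434.2,  66.4,  32. ]), array([434.1, 125.5,  32. ])] div [502.5  95.1  33. ]
PT [array([610.1,  27.9,  30. ]), array([616.9, -69.9,  30. ]), array([437.1, -86.8,  30. ]), array([428.8,  11.5,  30. ])]
SQ [array([ 559.2, -127.5,   30. ]), array([ 560.8, -223.2,   30. ]), array([ 465.6, -224.7,   30. ]), array([ 462.9, -127.8,   30. ])]
penA [469.6 315.1   6.1]
notepad [ 439.  -368.7    5. ]
paper [ 440.8 -459.7    4. ]
penB [ 470.2 -399.4    4.1]
stfl [534.5 102.1  10.5]
strim [506.7  98.1  10.6]
ptfl [521.5 -26.9   9. ]
sq [ 517.4 -179.5   12.9]
tape [472.7 251.9  15.4]
```

```bash
python3 - <<'E'
from h import *
crop('side0',270,240,400,340,6,'d1')
c=load('side0')
for p in ((462,-401,5),(519,-321,80),(519,-321,0),(463,398,80),(512,-176,30)): print(p,np.round(proj(c,p),1))
E
```

```text
(462, -401, 5) [310.  291.5]
(519, -321, 80) [313.  253.4]
(519, -321, 0) [311.8 270. ]
(463, 398, 80) [210.9 150.1]
(512, -176, 30) [288.7 238.1]
```

View pics/d1.png

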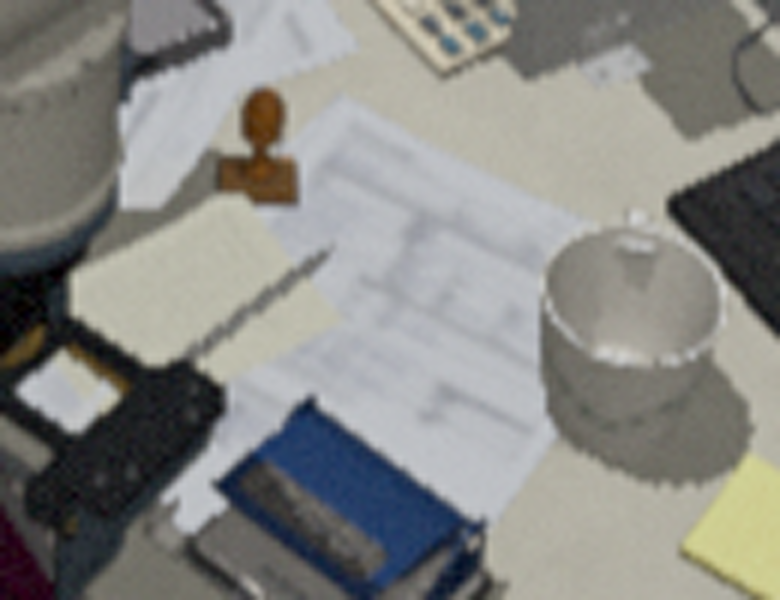

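```bash
python3 - <<'E'
from h import *
np.set_printoptions(precision=1,suppress=True)
c=load('side0')
D=lambda x,y:(270+(x+.5)/6-.5,240+(y+.5)/6-.5)
a=atz(c,*D(218,190),0);b=atz(c,*D(297,203),0);print(a,b,b-a,np.linalg.norm(b-a),np.degrees(np.arctan2(*(b-a)[1::-1])))
a=atz(c,*D(222,155),17);b=atz(c,*D(300,165),17);print(a,b,b-a,np.linalg.norm(b-a),np.degrees(np.arctan2(*(b-a)[1::-1])))
print('tip',atz(c,*D(332,248),5),atz(c,*D(200,347),5))
print(atz(c,*D(264,92),75))
E
```

```text
[ 498.7 -316.3    0. ] [ 532.4 -345.7    0. ] [ 33.7 -29.4   0. ] 44.74907880899688 -41.12292620604061
[ 505.7 -307.7   17. ] [ 540. -335.   17.] [ 34.3 -27.3   0. ] 43.845560546098696 -38.50496916396531
tip [ 528.8 -386.3    5. ] [ 429.5 -410.7    5. ]
[ 519.8 -323.6   75. ]
```

```bash
python3 -m handwheel '0.036 0.027 0 -0.014; 0.036 0.027 0 -0.014; 0.036 0.027 0 -0.014; 0.036 0.027 0 -0.014; 0.036 0.027 0 -0.014; 0.036 0.027 0 -0.014; 0.033 0.025 0 -0.014; 0 0 -0.04 0; 0 0 -0.04 0; 0 0 0 0; 0 0 0 0' 0.04 15; python3 - <<'E'
from h import *
snap('top','t1'); crop('t1',330,150,470,275,5,'e1')
c=snap('side','s1');crop('s1',270,230,400,330,6,'e2')
E
```

```text
t: 1.48
position: [463.0, -400.9, 135.2]
tcp_rot: [3.116, 0.392, 0.001]
force: [0.6, 0.3, 0.6]
gripper_width: 39.7
```

View pics/e2.png

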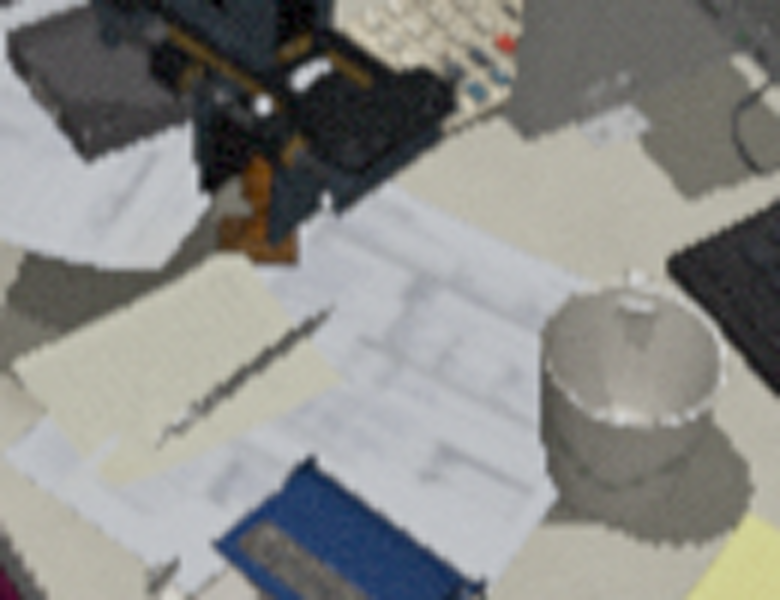

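View pics/e1.png

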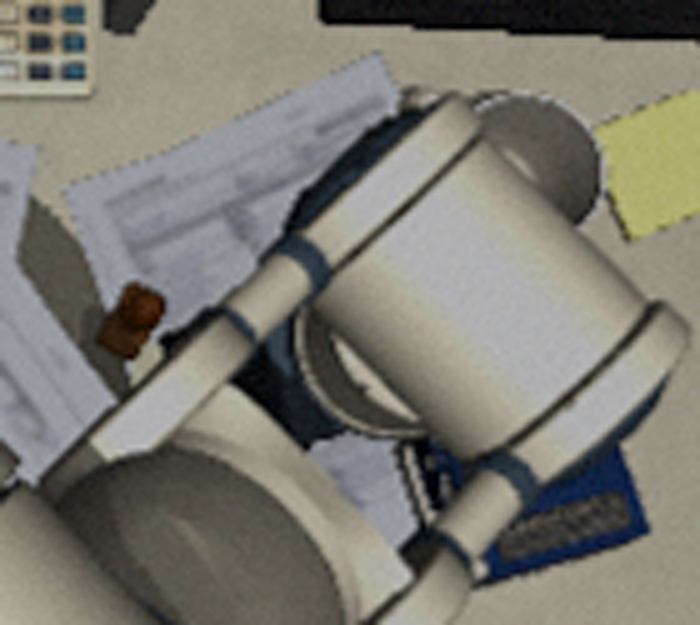

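Side view: the silver pen's whole length is now visible, with ends at crop (332,308) and (158,445). The gripper is above it, and the stamp stays clear.

```bash
python3 - <<'E'
from h import *
c=load('s1')
D=lambda x,y:(270+(x+.5)/6-.5,230+(y+.5)/6-.5)
a=atz(c,*D(332,308),5);b=atz(c,*D(158,445),5);d=a-b;print(a,b,(a+b)/2,np.linalg.norm(d),np.degrees(np.arctan2(d[1],d[0])))
E
```

```text
[ 528.83353194 -386.30725692    5.        ] [ 397.12735801 -421.87344199    5.        ] [ 462.98044497 -404.09034945    5.        ] 136.42386071268345 15.1118125200658
```

```bash
python3 -m handwheel '0 -0.002 -0.045 0; 0 0 -0.045 0; 0 0 -0.025 0; 0 0 -0.012 0; 0 0 -0.005 0; 0 0 0 0; 0 0 0 0' && python3 -m handwheel '0 0 0 0; 0 0 0 0; 0 0 0 0; 0 0 0 0; 0 0 0 0' 0 15
```

```text
t: 2.45
position: [463.1, -402.8, 2.9]
tcp_rot: [3.116, 0.393, 0.001]
force: [-0.2, -0.0, -0.4]
gripper_width: 40.1
t: 3.08
position: [462.6, -402.4, 2.0]
tcp_rot: [3.117, 0.393, -0.0]
force: [-0.9, 0.3, 1.5]
gripper_width: 7.5
```

```bash
python3 -m handwheel '0 0 0.02 0; 0 0 0.04 0; 0 0 0.045 0; 0 0 0.045 0; 0 0 0 0' && python3 - <<'E'
from h import *
c=snap('side','s2');crop('s2',250,180,400,300,5,'e3')
E
```

```text
t: 3.7
position: [463.9, -403.7, 155.4]
tcp_rot: [3.112, 0.392, 0.006]
force: [0.3, -0.4, -0.0]
gripper_width: 7.6
```

View pics/e3.png

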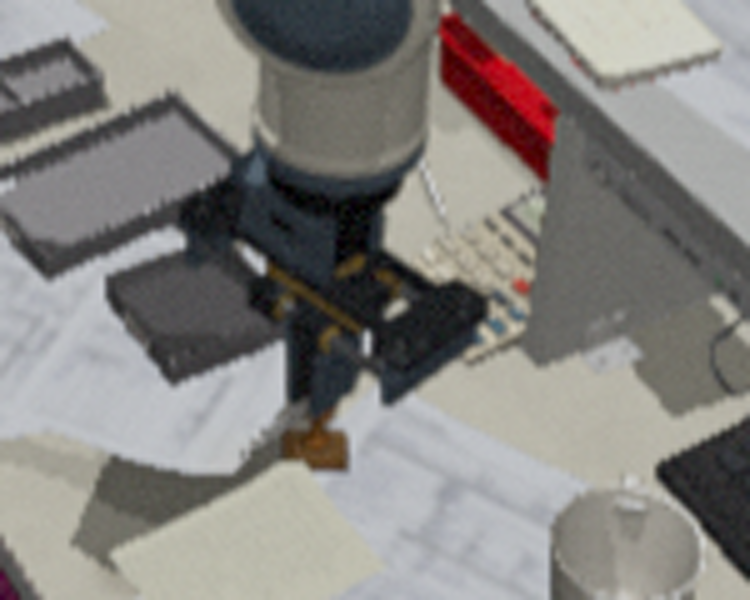

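The silver pen is off the notepad and held in the fingers, at about (265,435) in the crop. Next is the move to the pen tray.

```bash
python3 -m handwheel '0.007 0.04 0 -0.02; 0.009 0.05 0 -0.02; 0.009 0.05 0 -0.02; 0.009 0.05 0 -0.02; 0.009 0.05 0 -0.02; 0.009 0.05 0 -0.02; 0.007 0.043 0 -0.02; 0.003 0.02 0 -0.02; 0 0 -0.04 0; 0 0 -0.03 0; 0 0 0 0' && python3 - <<'E'
from h import *
c=snap('side','s3');crop('s3',200,140,340,250,5,'e4')
c=snap('top','t3');crop('t3',200,150,340,260,5,'e5')
E
```

```text
t: 5.12
position: [522.5, -48.9, 79.5]
tcp_rot: [-3.137, -0.143, 0.009]
force: [-0.7, 0.2, -0.6]
gripper_width: 7.3
```

View pics/e4.png

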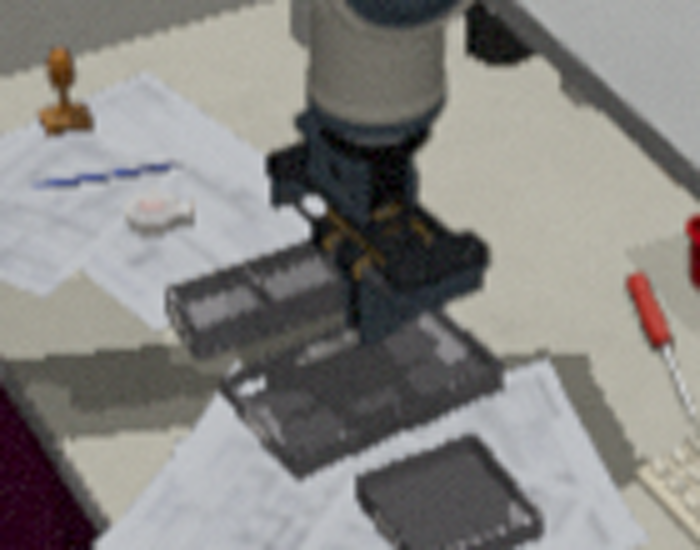

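View pics/e5.png

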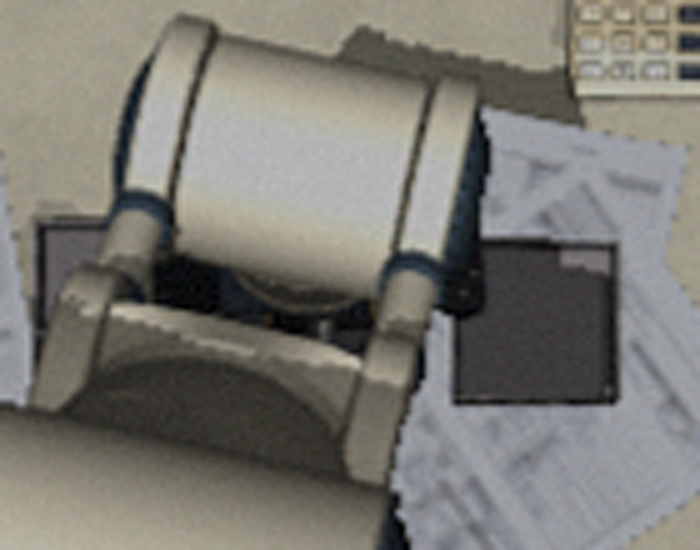

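```bash
python3 - <<'E'
from h import *
c=load('s3')
D=lambda x,y:(200+(x+.5)/5-.5,140+(y+.5)/5-.5)
for p in((222,378),(297,462),(505,368)): print(atz(c,*D(*p),30))
E
python3 -m handwheel '0.002 0 -0.035 0; 0 0 -0.02 0; 0 0 -0.008 0; 0 0 -0.003 0; 0 0 0 0'
```

```text
[426.91532597   9.76489748  30.        ]
[434.15874237 -97.92162527  30.        ]
[617.71350721 -81.10252451  30.        ]
t: 5.85
position: [527.1, -49.5, 16.6]
tcp_rot: [3.138, 0.142, 0.002]
force: [0.1, 0.8, 0.5]
gripper_width: 7.4
```

```bash
python3 -m handwheel '0 0 -0.002 0; 0 0 -0.001 0; 0 0 0 0; 0 0 0 0'; python3 -m handwheel '0 0 0 0; 0 0 0 0; 0 0 0 0' 0.022; python3 -m handwheel '0 0 0.02 0; 0 0 0.04 0; 0 0 0.05 0; 0 0 0.03 0; 0 0 0 0'
```

```text
t: 6.35
position: [526.7, -49.4, 13.0]
tcp_rot: [-3.138, -0.143, -0.0]
force: [-0.1, 0.4, -0.4]
gripper_width: 7.3
t: 6.72
position: [526.6, -49.4, 12.9]
tcp_rot: [-3.138, -0.143, -0.0]
force: [0.4, -0.2, -0.5]
gripper_width: 21.8
t: 7.35
position: [527.9, -49.6, 155.1]
tcp_rot: [3.137, 0.143, 0.007]
force: [-0.3, -0.2, -0.2]
gripper_width: 21.8
```

```bash
python3 - <<'E'
from h import *
c=load('s3')
D=lambda x,y:(200+(x+.5)/5-.5,140+(y+.5)/5-.5)
a=atz(c,*D(178,165),5);b=atz(c,*D(35,185),5);d=a-b;print(a,b,(a+b)/2,np.linalg.norm(d),np.degrees(np.arctan2(d[1],d[0])))
E
python3 -m handwheel '-0.007 0.04 0 -0.035; -0.009 0.052 0 -0.035; -0.009 0.052 0 -0.035; -0.009 0.052 0 -0.035; -0.009 0.052 0 -0.035; -0.009 0.052 0 -0.035; -0.007 0.043 0 -0.035; -0.003 0.022 0 -0.035; 0 0 -0.03 -0.035; 0 0 -0.03 0; 0 0 0 0' 0.04
python3 - <<'E'
from h import *
c=snap('side','s4');crop('s4',180,130,320,240,5,'e6')
c=snap('top','t4');crop('t4',190,150,330,260,5,'e7')
E
```

```text
[525.24084777 299.01942439   5.        ] [408.33433113 330.51225785   5.        ] [466.78758945 314.76584112   5.        ] 121.07407730034599 -15.076714331903549
t: 8.72
position: [462.9, 314.8, 90.5]
tcp_rot: [3.119, -0.351, -0.007]
force: [0.5, 0.7, 0.2]
gripper_width: 39.4
```

View pics/e6.png

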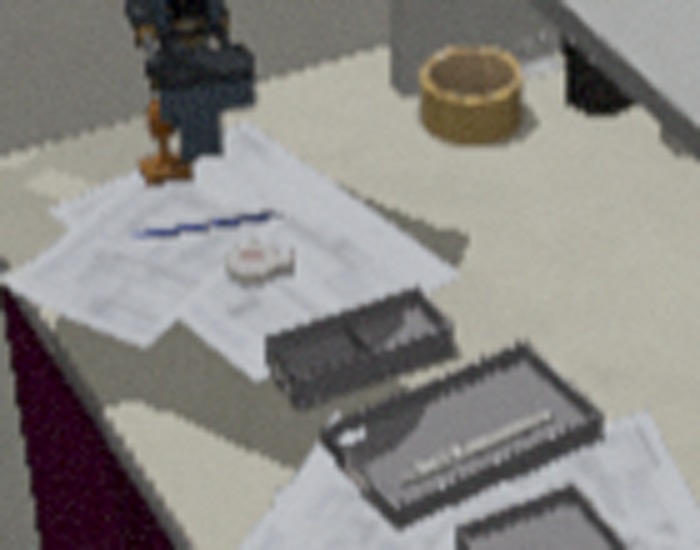

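View pics/e7.png

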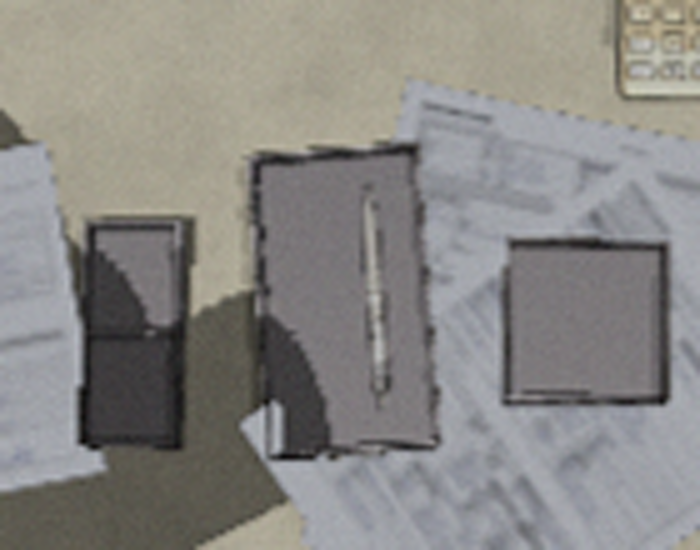

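Views show the silver pen lying flat on the tray floor, parallel to the walls and right of centre, at about (373,295) in the top crop. The gripper body would hang over stamp A if I gripped the blue pen at its middle. I'll grip about 32 mm towards its far end instead.

```bash
python3 -m handwheel '0.034 -0.006 0 -0.015; 0 0 -0.04 0; 0 0 -0.028 0; 0 0 -0.01 0; 0 0 0 0; 0 0 0 0' && python3 - <<'E'
from h import *
c=snap('side','s5');crop('s5',190,130,290,210,7,'e8')
E
```

```text
t: 9.57
position: [499.4, 310.0, 16.2]
tcp_rot: [-3.118, 0.375, -0.003]
force: [-0.0, -0.8, 0.5]
gripper_width: 40.2
```

View pics/e8.png

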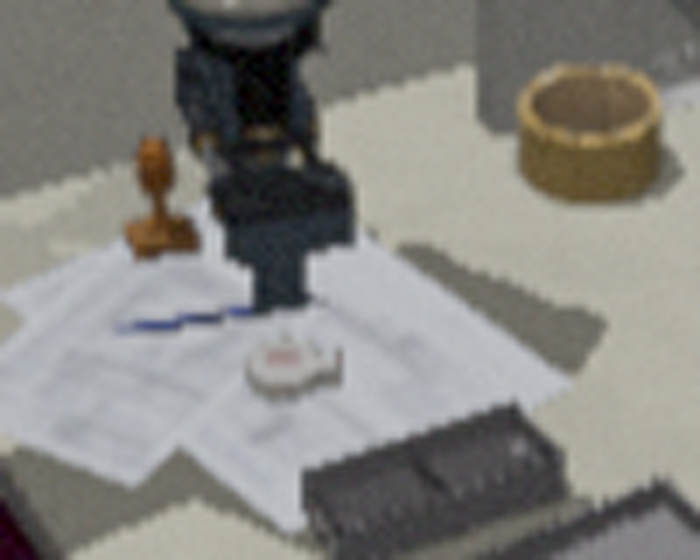

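The gripper straddles the pen at crop (280,300), and the stamp and tape are clear.

```bash
python3 -m handwheel '-0.001 -0.001 -0.01 0; 0 0 -0.0035 0; 0 0 0 0; 0 0 0 0' && python3 -m handwheel '0 0 0 0; 0 0 0 0; 0 0 0 0; 0 0 0 0; 0 0 0 0' 0 15 &&  python3 -m handwheel '0 0 0.02 0; 0 0 0.04 0; 0 0 0.04 0; 0 0 0.03 0; 0 0 0 0' && python3 - <<'E'
from h import *
c=snap('side','s6');crop('s6',180,100,290,210,5,'e9')
E
```

```text
t: 10.12
position: [497.6, 308.6, 1.4]
tcp_rot: [3.119, -0.375, -0.0]
force: [-0.0, 0.5, 0.6]
gripper_width: 39.8
t: 10.75
position: [497.7, 308.6, 1.5]
tcp_rot: [-3.119, 0.375, -0.0]
force: [-0.5, 0.5, 1.4]
gripper_width: 7.6
t: 11.38
position: [498.8, 309.2, 133.6]
tcp_rot: [-3.117, 0.374, -0.005]
force: [-0.0, -0.3, -0.5]
gripper_width: 7.4
```

View pics/e9.png

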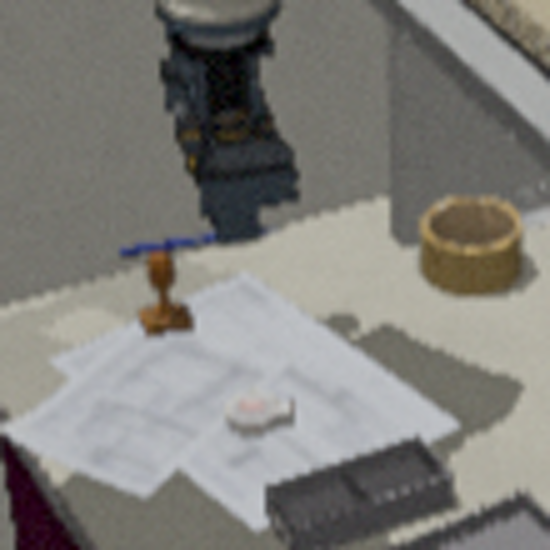

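```bash
python3 -m handwheel '0.006 -0.04 0 0.04; 0.009 -0.052 0 0.045; 0.009 -0.052 0 0.045; 0.009 -0.052 0 0.045; 0.009 -0.052 0 0.045; 0.006 -0.043 0 0.045; 0.004 -0.025 0 0.045; 0 0 0 0.022; 0 0 -0.03 0; 0 0 -0.03 0; 0 0 0 0;0 0 0 0' && python3 - <<'E'
from h import *
c=snap('side','s7');crop('s7',190,130,330,240,5,'e10')
E
```

```text
t: 12.92
position: [549.7, -6.8, 71.9]
tcp_rot: [-3.138, -0.146, -0.0]
force: [0.2, -0.0, 0.1]
gripper_width: 7.1
```

View pics/e10.png

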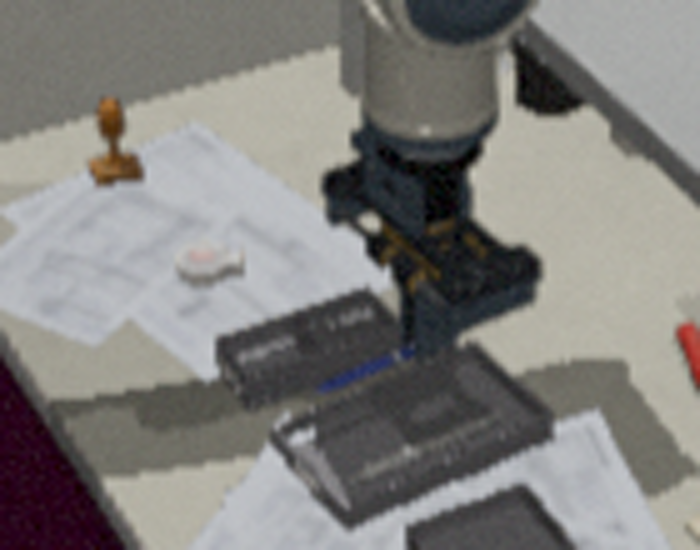

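Pen A is held level over the tray, with its near end at crop (320,388) and the silver pen at (440,440). I'll shift it 4 mm away from the left wall and lower it.

```bash
python3 -m handwheel '0 -0.004 -0.03 0; 0 0 -0.018 0; 0 0 -0.007 0; 0 0 -0.003 0; 0 0 -0.001 0; 0 0 0 0; 0 0 0 0'; python3 -m handwheel '0 0 0 0; 0 0 0 0; 0 0 0 0' 0.02; python3 -m handwheel '0 0 0.02 0; 0 0 0.04 0; 0 0 0.05 0; 0 0 0.03 0; 0 0 0 0'
```

```text
t: 13.85
position: [549.8, -11.4, 12.8]
tcp_rot: [3.138, 0.146, 0.001]
force: [-0.7, -0.5, -0.3]
gripper_width: 7.5
t: 14.22
position: [549.6, -11.4, 12.4]
tcp_rot: [-3.138, -0.146, 0.0]
force: [0.2, 0.9, -0.1]
gripper_width: 19.9
t: 14.85
position: [550.9, -11.5, 154.6]
tcp_rot: [3.137, 0.146, 0.007]
force: [0.3, -0.1, -0.9]
gripper_width: 20.0
```

```bash
python3 - <<'E'
from h import *
c=load('s7')
D=lambda x,y:(190+(x+.5)/5-.5,130+(y+.5)/5-.5)
print(atz(c,*D(205,258),20),atz(c,*D(243,258),14))
E
python3 -m handwheel '-0.006 0.02 0 -0.08; -0.009 0.03 0 -0.08; -0.009 0.03 0 -0.08; -0.009 0.03 0 -0.08; -0.009 0.03 0 -0.08; -0.009 0.03 0 -0.08; -0.009 0.03 0 -0.08; -0.008 0.03 0 -0.08; -0.008 0.024 0 -0.063; 0 0 0 0' 0.07
python3 - <<'E'
from h import *
c=snap('side','s8');crop('s8',190,130,330,240,5,'e11');crop('s8',200,140,260,185,12,'e13')
c=snap('top','t8');crop('t8',190,150,330,260,5,'e12')
E
```

```text
[475.57835697 235.49377813  20.        ] [505.93648481 227.96621613  14.        ]
t: 16.1
position: [472.6, 243.7, 151.5]
tcp_rot: [2.997, -0.941, -0.002]
force: [0.9, 0.4, 0.7]
gripper_width: 69.8
```

View pics/e11.png

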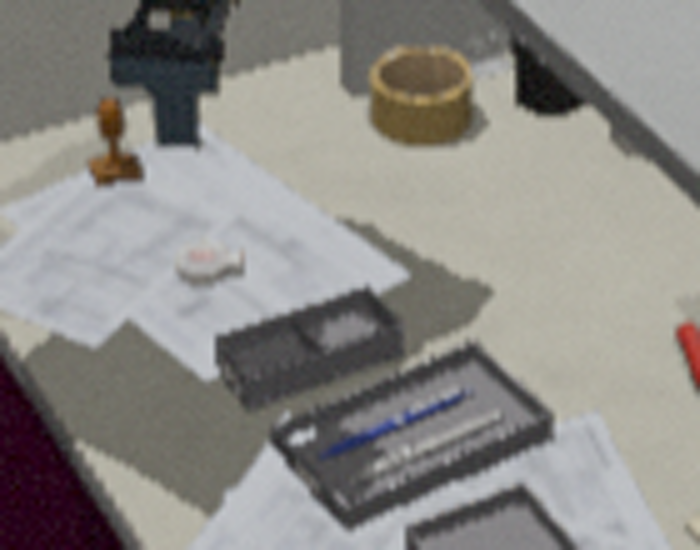

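View pics/e12.png

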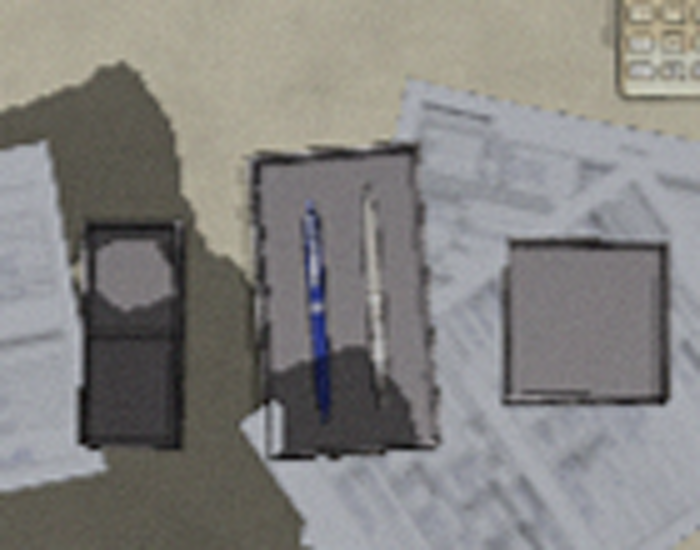

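View pics/e13.png

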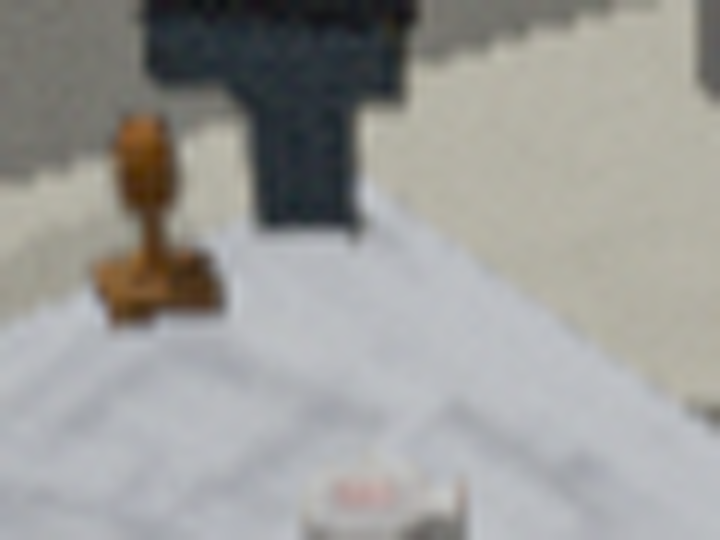

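Both pens lie flat and parallel in the oblong tray (blue at (317,310), silver at (373,295) in the top crop). The tape is at (208,260) in the side crop.

```bash
python3 -m handwheel '0.002 -0.004 -0.045 0; 0 0 -0.05 0; 0 0 -0.02 0; 0 0 0 0; 0 0 0 0' 0.08; python3 - <<'E'
from h import *
c=snap('side','s9');crop('s9',190,130,290,210,7,'e14')
E
```

```text
t: 16.82
position: [476.3, 238.4, 38.2]
tcp_rot: [-2.996, 0.944, -0.001]
force: [-0.3, -0.3, -0.0]
gripper_width: 80.2
```

View pics/e14.png

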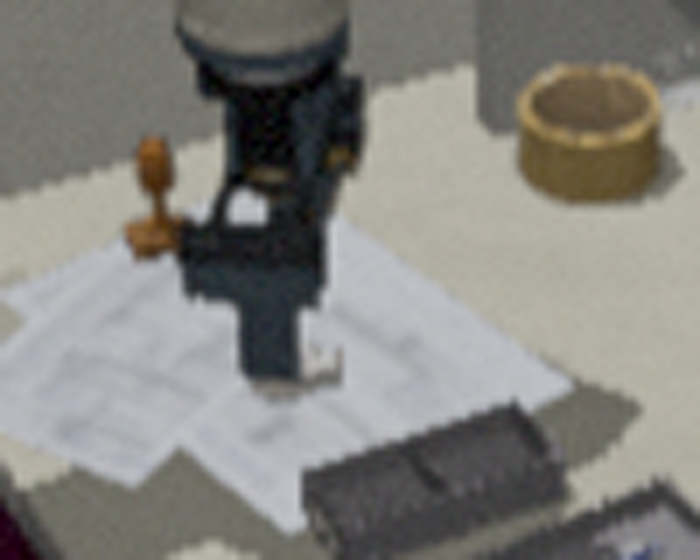

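```bash
python3 -m handwheel '-0.001 0.001 -0.02 0; 0 0 -0.01 0; 0 0 -0.005 0; 0 0 0 0; 0 0 0 0' ; python3 -m handwheel '0 0 0 0; 0 0 0 0; 0 0 0 0; 0 0 0 0; 0 0 0 0' 0 15;  python3 -m handwheel '0 0 0.02 0; 0 0 0.04 0; 0 0 0.04 0; 0 0 0.03 0; 0 0 0 0' ; python3 - <<'E'
from h import *
c=snap('side','s10');crop('s10',180,100,290,210,5,'e15')
E
```

```text
t: 17.5
position: [474.9, 239.7, 2.8]
tcp_rot: [-2.996, 0.944, -0.001]
force: [-0.7, 0.4, -0.0]
gripper_width: 79.8
t: 18.12
position: [474.6, 239.6, 2.5]
tcp_rot: [-2.997, 0.944, -0.0]
force: [-0.1, -1.1, 1.3]
gripper_width: 42.9
t: 18.75
position: [475.8, 240.1, 134.4]
tcp_rot: [-2.994, 0.943, -0.005]
force: [-0.2, -0.5, -0.6]
gripper_width: 43.1
```

View pics/e15.png

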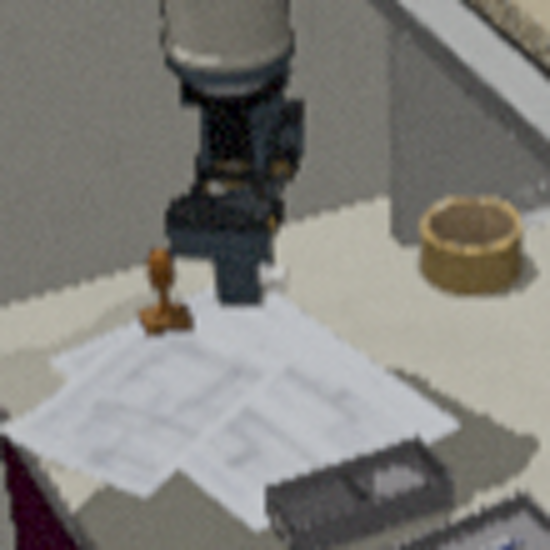

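```bash
python3 -m handwheel '0.003 -0.04 0 0; 0.004 -0.05 0 0; 0.004 -0.05 0 0; 0.005 -0.05 0 0; 0.005 -0.05 0 0; 0.005 -0.05 0 0; 0.004 -0.05 0 0; 0.003 -0.046 0 0; 0.002 -0.03 0 0; 0 0 -0.03 0; 0 0 -0.03 0; 0 0 0 0' ; python3 - <<'E'
from h import *
crop('s8',250,200,350,280,7,'e16')
c=snap('side','s11');crop('s11',220,140,360,260,5,'e17')
E
```

```text
t: 20.3
position: [507.7, -175.5, 69.9]
tcp_rot: [-2.996, 0.944, 0.009]
force: [0.6, 0.2, 0.2]
gripper_width: 43.1
```

View pics/e16.png

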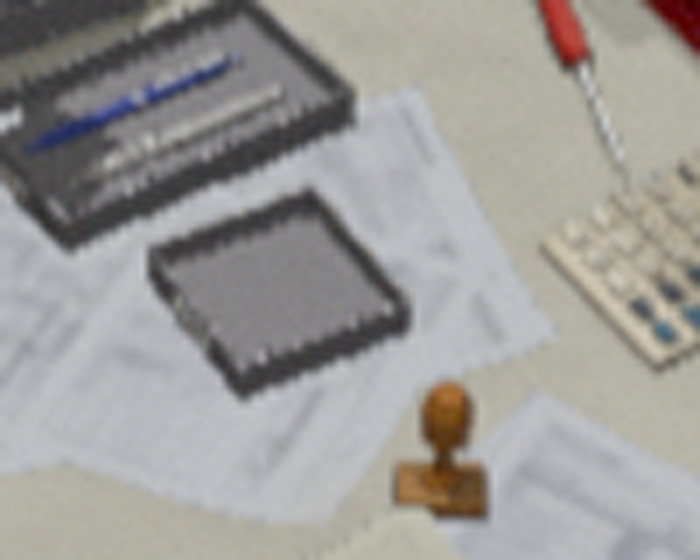

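View pics/e17.png

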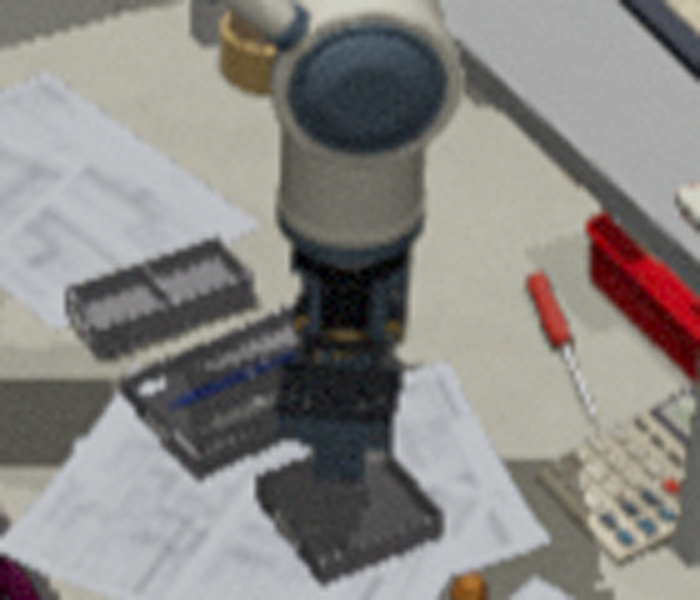

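```bash
python3 - <<'E'
from h import *
c=load('s8')
D=lambda x,y:(250+(x+.5)/7-.5,200+(y+.5)/7-.5)
P=[atz(c,*D(*p),30) for p in((150,250),(310,190),(410,300),(242,370))];print(P,sum(P)/4)
P=[atz(c,*D(*p),17) for p in((398,462),(488,465))];print(P)
c=load('s11');D=lambda x,y:(220+(x+.5)/5-.5,140+(y+.5)/5-.5)
P=[atz(c,*D(*p),33) for p in((67,288),(215,240),(257,285),(105,335))];print(P,sum(P)/4)
E
python3 -m handwheel '0.002 -0.002 -0.03 0; 0 0 -0.018 0; 0 0 -0.004 0; 0 0 -0.002 0; 0 0 0 0; 0 0 0 0'
```

```text
[array([ 463.79709289, -133.42180368,   30.        ]), array([ 557.85187397, -133.42671107,   30.        ]), array([ 560.70877032, -227.30360224,   30.        ]), array([ 462.99617519, -229.61420967,   30.        ])] [ 511.33847809 -180.94158167   30.        ]
[array([ 504.90233053, -308.06216399,   17.        ]), array([ 541.82126751, -330.37798763,   17.        ])]
[array([434.37656  , 122.1686125,  33.       ]), array([563.05439266, 120.86231106,  33.        ]), array([565.46105398,  55.09352308,  33.        ]), array([435.82884261,  57.23018207,  33.        ])] [499.68021231  88.83865718  33.        ]
t: 21.1
position: [511.9, -178.5, 19.0]
tcp_rot: [2.996, -0.944, 0.001]
force: [-0.2, 0.1, -0.0]
gripper_width: 43.0
```

```bash
python3 -m handwheel '0 0 -0.003 0; 0 0 -0.002 0; 0 0 0 0; 0 0 0 0'; python3 -m handwheel '0 0 0 0; 0 0 0 0; 0 0 0 0' 0.051; python3 -m handwheel '0 0 0.02 0; 0 0 0.04 0; 0 0 0.05 0; 0 0 0.03 0; 0 0 0.02 0; 0 0 0 0'; python3 - <<'E'
from h import *
c=snap('side','s12');crop('s12',220,160,360,280,5,'e18')
E
```

```text
t: 21.6
position: [511.6, -178.4, 13.4]
tcp_rot: [-2.996, 0.944, -0.0]
force: [0.5, 0.4, 2.8]
gripper_width: 43.3
t: 21.98
position: [511.6, -178.4, 13.4]
tcp_rot: [-2.996, 0.944, 0.0]
force: [0.9, -0.4, -0.2]
gripper_width: 50.7
t: 22.72
position: [512.3, -178.7, 174.6]
tcp_rot: [2.996, -0.944, 0.004]
force: [0.2, -0.2, -1.0]
gripper_width: 51.1
```

View pics/e18.png

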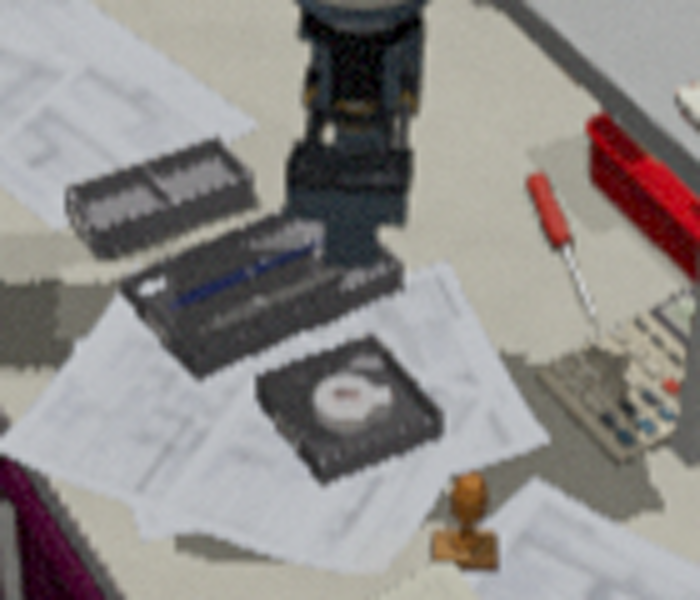

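The tape lies flat in the square tray at crop (345,398). Stamp B, at (468,495), is next.

```bash
python3 -m handwheel '0.002 -0.03 0 0; 0.002 -0.045 0 0; 0.002 -0.044 0 0; 0.002 -0.025 0 0; 0 0 -0.04 0; 0 0 -0.03 0; 0 0 0 0; 0 0 0 0' 0.06; python3 - <<'E'
from h import *
c=snap('side','s13');crop('s13',260,210,370,290,7,'e19')
E
```

```text
t: 23.78
position: [520.0, -322.3, 104.1]
tcp_rot: [2.997, -0.943, 0.001]
force: [0.1, -0.3, 0.5]
gripper_width: 60.1
```

View pics/e19.png

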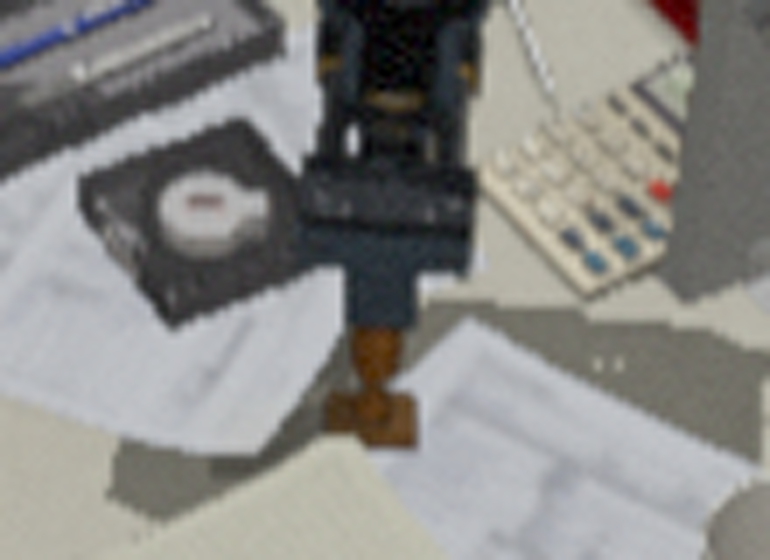

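```bash
python3 -m handwheel '-0.002 0.001 -0.03 0; 0 0 -0.02 0; 0 0 -0.01 0; 0 0 0 0; 0 0 0 0'; python3 -m handwheel '0 0 0 0; 0 0 0 0; 0 0 0 0; 0 0 0 0; 0 0 0 0' 0 20;python3 - <<'E'
from h import *
c=snap('side','s14');crop('s14',260,210,370,290,7,'e20')
E
```

```text
t: 24.45
position: [518.2, -321.7, 44.5]
tcp_rot: [2.996, -0.943, 0.002]
force: [-0.3, -0.4, -0.2]
gripper_width: 59.9
t: 25.08
position: [517.6, -321.4, 43.4]
tcp_rot: [-2.996, 0.944, 0.0]
force: [0.8, 0.9, 0.0]
gripper_width: 23.2
```

View pics/e20.png

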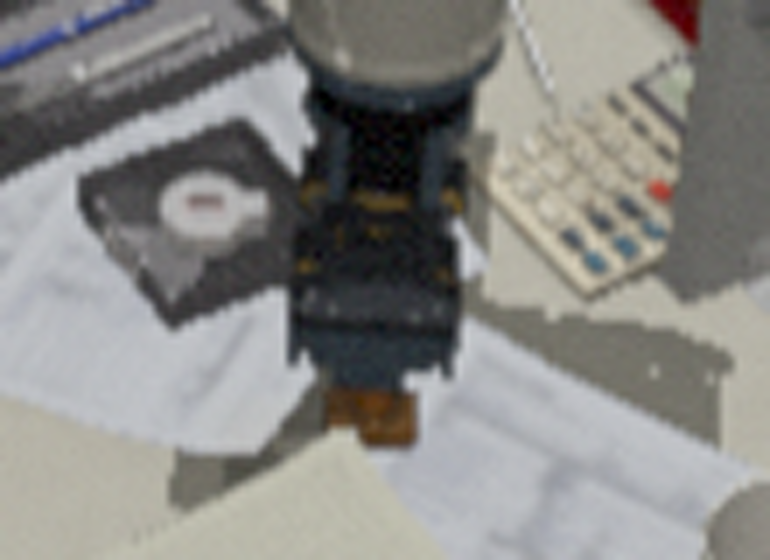

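The stamp stayed upright, gripped at 23.2 mm. Next I'll lift it and carry it to the far cell.

```bash
python3 -m handwheel '0 0 0.02 0; 0 0 0.04 0; 0 0 0.04 0; 0 0 0 0'; python3 -m handwheel '0.001 0.03 0 0.05; 0.002 0.045 0 0.07; 0.002 0.045 0 0.07; 0.002 0.045 0 0.07; 0.002 0.045 0 0.07; 0.002 0.045 0 0.07; 0.002 0.045 0 0.07; 0.002 0.045 0 0.07; 0.002 0.045 0 0.06; 0 0.025 0 0.03; 0 0 0 0; 0 0 0 0'; python3 - <<'E'
from h import *
c=snap('side','s15');crop('s15',200,110,320,210,6,'e21')
E
```

```text
t: 25.62
position: [519.0, -322.4, 146.4]
tcp_rot: [2.995, -0.943, 0.008]
force: [0.4, 0.9, -0.3]
gripper_width: 23.3
t: 27.12
position: [534.3, 93.2, 142.9]
tcp_rot: [3.141, 0.031, -0.001]
force: [-0.3, -0.4, -0.6]
gripper_width: 23.4
```

View pics/e21.png

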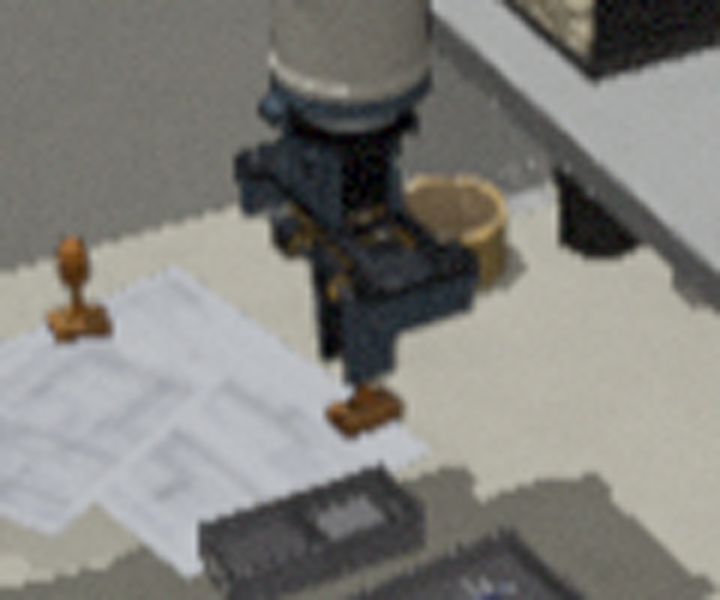

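The stamp is upright and its foot is parallel to the tray, at crop (365,410). I'll lower it to just above the rim and look.

```bash
python3 -m handwheel '0 0 -0.03 0; 0 0 -0.025 0; 0 0 -0.005 0; 0 0 0 0; 0 0 0 0'; python3 - <<'E'
from h import *
c=snap('side','s16');crop('s16',220,140,300,200,9,'e22')
P=[np.round(proj(c,(534.3+a,93.2+b,40)),1) for a,b in((-22,-14),(22,-14),(22,14),(-22,14))];print(P)
E
```

```text
t: 27.8
position: [535.2, 93.4, 84.3]
tcp_rot: [-3.141, -0.03, -0.002]
force: [-0.0, -0.2, 0.6]
gripper_width: 23.2
[array([255.9, 195.9]), array([266. , 192.5]), array([262.7, 188.6]), array([252.7, 191.9])]
```

View pics/e22.png

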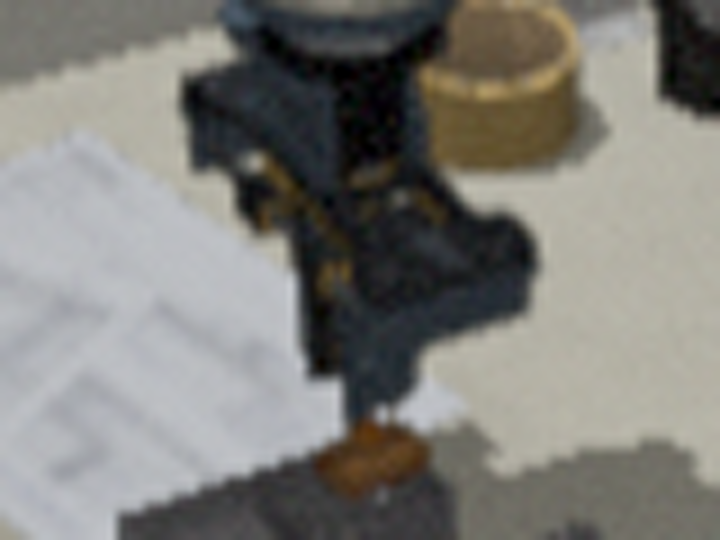

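```bash
python3 - <<'E'
from h import *
crop('s16',225,170,285,215,12,'e23')
E
```

```text
(no output)
```

View pics/e23.png

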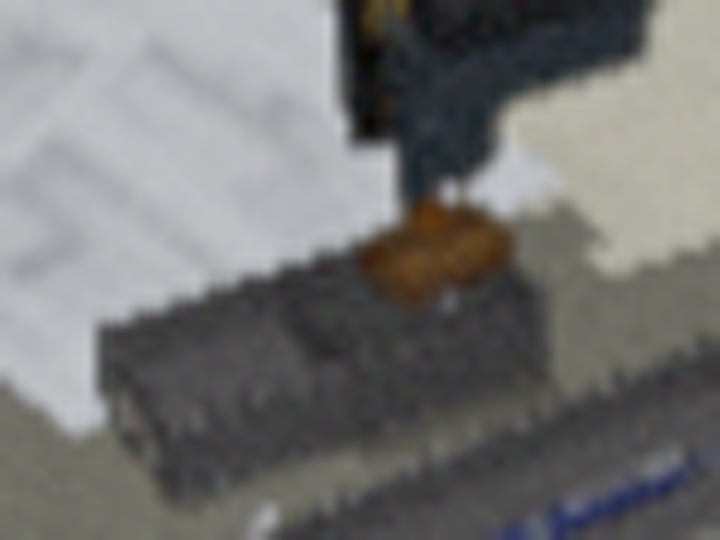

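```bash
python3 -m handwheel '-0.003 0 0 0; -0.002 0 -0.012 0; 0 0 -0.008 0; 0 0 0 0; 0 0 0 0'; python3 - <<'E'
from h import *
c=snap('side','s17');crop('s17',225,170,285,215,12,'e24')
c=snap('top','t17');crop('t17',190,170,270,260,6,'e25')
E
```

```text
t: 28.48
position: [529.7, 93.6, 63.3]
tcp_rot: [3.141, 0.031, -0.0]
force: [-0.3, 0.6, 0.0]
gripper_width: 22.9
```

View pics/e24.png

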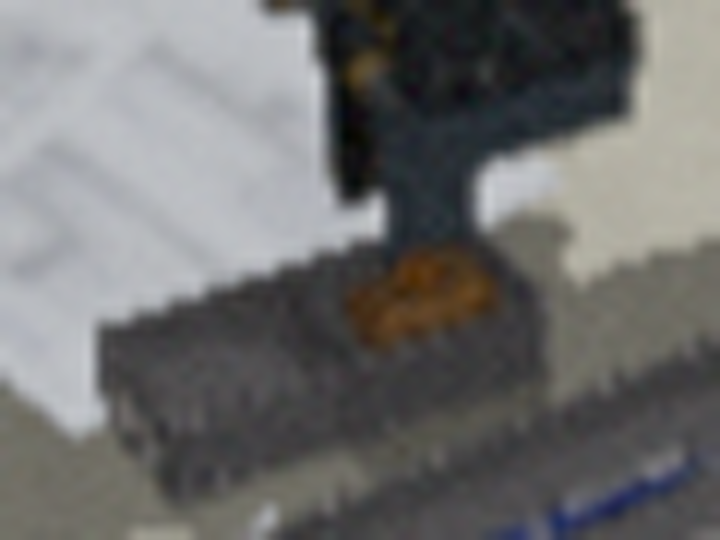

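View pics/e25.png

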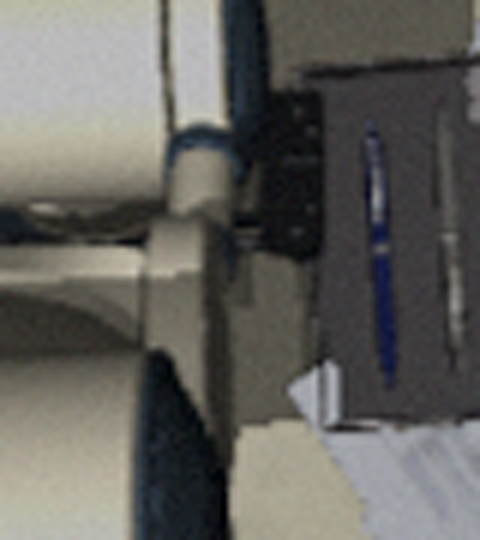

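The foot has gone inside the far cell with no contact force (side crop about (425,295)). I'll set it down.

```bash
python3 -m handwheel '0.001 0 -0.005 0; 0 0 -0.003 0; 0 0 -0.001 0; 0 0 0 0; 0 0 0 0'
```

```text
t: 29.2
position: [530.6, 93.6, 54.4]
tcp_rot: [-3.141, -0.031, 0.0]
force: [-0.1, -0.1, -0.3]
gripper_width: 23.0
```

```bash
python3 -m handwheel '0 0 -0.001 0; 0 0 0 0; 0 0 0 0'; python3 -m handwheel '0 0 0 0; 0 0 0 0; 0 0 0 0' 0.035; python3 -m handwheel '0 0 0.02 0; 0 0 0.04 0; 0 0 0.05 0; 0 0 0 0; 0 0 0 0'; python3 - <<'E'
from h import *
c=snap('side','s18');crop('s18',190,120,310,220,6,'e26')
E
```

```text
t: 29.58
position: [531.1, 93.4, 53.9]
tcp_rot: [3.141, 0.031, 0.002]
force: [-0.6, -2.3, 8.6]
gripper_width: 23.0
t: 29.95
position: [530.5, 93.7, 53.3]
tcp_rot: [-3.141, -0.031, 0.0]
force: [0.3, -0.6, 0.7]
gripper_width: 35.0
t: 30.58
position: [530.3, 93.6, 163.1]
tcp_rot: [-3.141, -0.031, 0.0]
force: [0.3, 0.1, 0.0]
gripper_width: 35.0
```

View pics/e26.png

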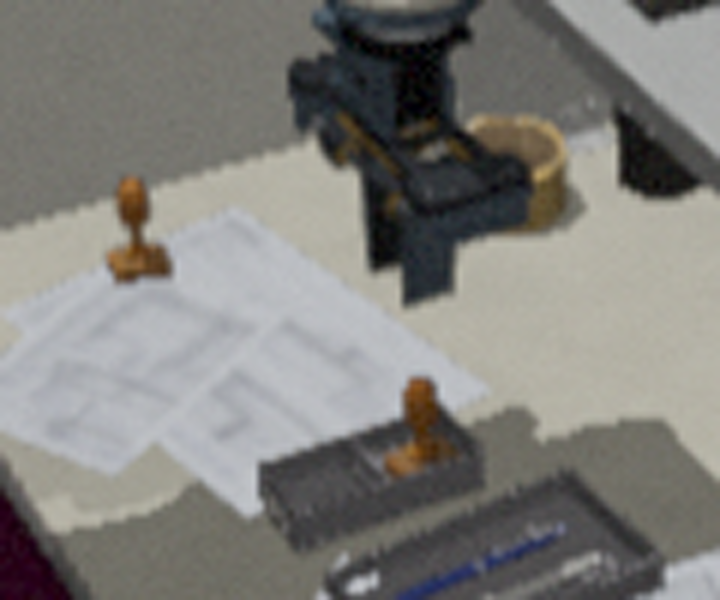

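```bash
python3 - <<'E'
from h import *
c=load('s18')
D=lambda x,y:(190+(x+.5)/6-.5,120+(y+.5)/6-.5)
print(atz(c,*D(132,198),63)); print([atz(c,*D(*p),17) for p in((107,253),(172,265),(124,268))])
print('placed',atz(c,*D(420,402),74))
E
python3 -m handwheel '-0.004 0.025 0 -0.02; -0.009 0.042 0 -0.03; -0.009 0.042 0 -0.03; -0.009 0.042 0 -0.03; -0.009 0.042 0 -0.03; -0.009 0.042 0 -0.03; -0.009 0.042 0 -0.03; -0.008 0.027 0 -0.02; 0 0 -0.03 0; 0 0 -0.03 0; 0 0 0 0; 0 0 0 0' 0.06; python3 - <<'E'
from h import *
c=snap('side','s19');crop('s19',190,100,270,170,8,'e27')
E
```

```text
[467.10481033 403.48813018  63.        ]
[array([447.3349341 , 412.23732871,  17.        ]), array([482.284506  , 376.36025172,  17.        ]), array([450.78155185, 389.28351428,  17.        ])]
placed [532.03642196  85.25121516  74.        ]
t: 32.12
position: [464.8, 397.6, 103.7]
tcp_rot: [3.126, -0.314, -0.0]
force: [0.1, 0.8, -0.6]
gripper_width: 60.0
```

View pics/e27.png

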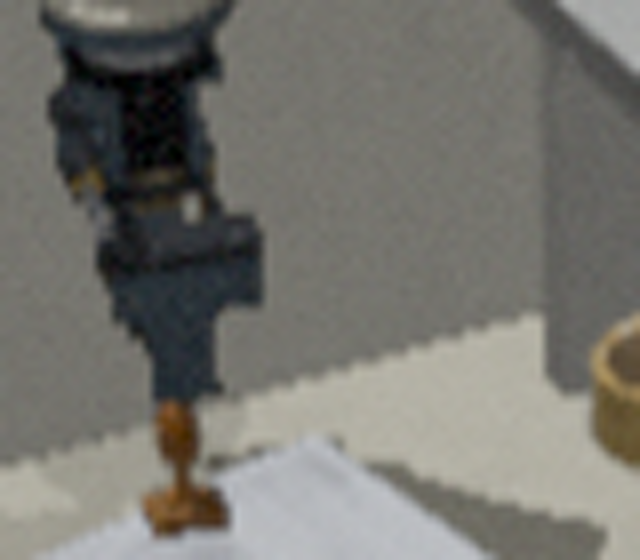

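```bash
python3 - <<'E'
from h import *
c=load('s19')
T=np.array([464.8,397.6,103.7]); j=np.array([np.cos(np.radians(78.5)),np.sin(np.radians(78.5)),0]);p=np.array([j[1],-j[0],0])
for s in(-16,16):
  for o in (30,43): u,v=proj(c,T-o*j+s*p); print('finger',s,o,(u-190)*8,(v-100)*8)
for x,y in((465,398),(467,403),(463,400)): 
  u,v=proj(c,(x,y,63)); print((x,y),(u-190)*8,(v-100)*8)
E
```

```text
finger -16 30 147.67763635202937 397.9425953145958
finger -16 43 152.66242844248563 411.45405903830965
finger 16 30 208.6387742795696 387.85174113180574
finger 16 43 213.8911539480987 401.2677380958985
(465, 398) 173.0721988725054 426.8596903982352
(467, 403) 172.8463705174429 421.1746955118499
(463, 400) 168.0904273710512 426.004958205325
```

The finger and knob projections agree with the picture (knob at (178,432)), so the gripper is aligned. I'll lower and grip.

```bash
python3 -m handwheel '0.001 0 -0.03 0; 0 0 -0.02 0; 0 0 -0.009 0; 0 0 0 0; 0 0 0 0'; python3 -m handwheel '0 0 0 0; 0 0 0 0; 0 0 0 0; 0 0 0 0; 0 0 0 0' 0 20; python3 -m handwheel '0 0 0.02 0; 0 0 0.04 0; 0 0 0.045 0; 0 0 0 0; 0 0 0 0'; python3 - <<'E'
from h import *
c=snap('side','s20');crop('s20',180,80,270,160,7,'e28')
E
```

```text
t: 32.8
position: [466.1, 398.0, 45.4]
tcp_rot: [-3.125, 0.314, -0.002]
force: [0.3, 1.0, 0.6]
gripper_width: 59.8
t: 33.42
position: [465.6, 397.7, 44.4]
tcp_rot: [-3.126, 0.314, 0.0]
force: [-0.7, -0.0, -0.2]
gripper_width: 22.8
t: 34.05
position: [465.2, 397.4, 148.8]
tcp_rot: [3.125, -0.314, -0.001]
force: [0.8, -1.0, -1.2]
gripper_width: 22.8
```

View pics/e28.png

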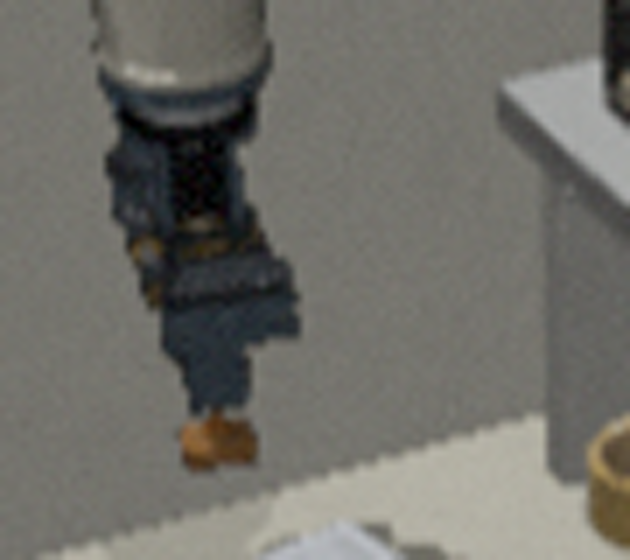

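```bash
python3 -m handwheel '0 -0.025 0 0.02; 0 -0.04 0 0.03; 0 -0.045 0 0.03; 0 -0.045 0 0.03; 0 -0.045 0 0.03; 0 -0.045 0 0.03; 0 -0.04 0 0.03; 0 -0.019 0 0; 0 0 -0.03 0; 0 0 -0.03 0; 0 0 -0.004 0; 0 0 0 0'; python3 - <<'E'
from h import *
c=snap('side','s21');crop('s21',220,150,300,210,9,'e29')
E
```

```text
t: 35.6
position: [465.4, 93.7, 85.3]
tcp_rot: [3.142, -0.0, -0.002]
force: [-0.0, 0.1, -0.6]
gripper_width: 22.9
```

View pics/e29.png

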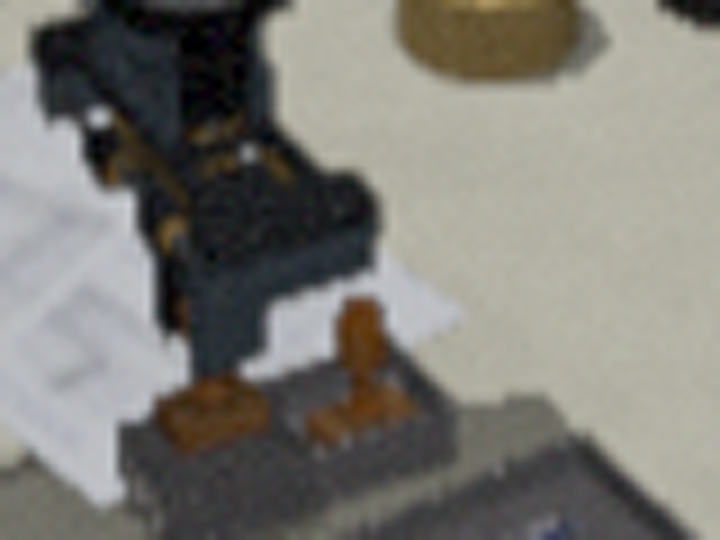

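The held stamp (crop (215,415)) is over the near cell, and the first stamp stands at (360,370). I'll lower it.

```bash
python3 -m handwheel '0.001 0 -0.012 0; 0 0 -0.008 0; 0 0 0 0; 0 0 0 0'; python3 - <<'E'
from h import *
c=snap('side','s22');crop('s22',220,150,300,210,9,'e30')
E
```

```text
t: 36.15
position: [466.6, 93.6, 65.5]
tcp_rot: [3.142, -0.0, -0.0]
force: [-0.7, 0.3, -0.6]
gripper_width: 22.6
```

View pics/e30.png

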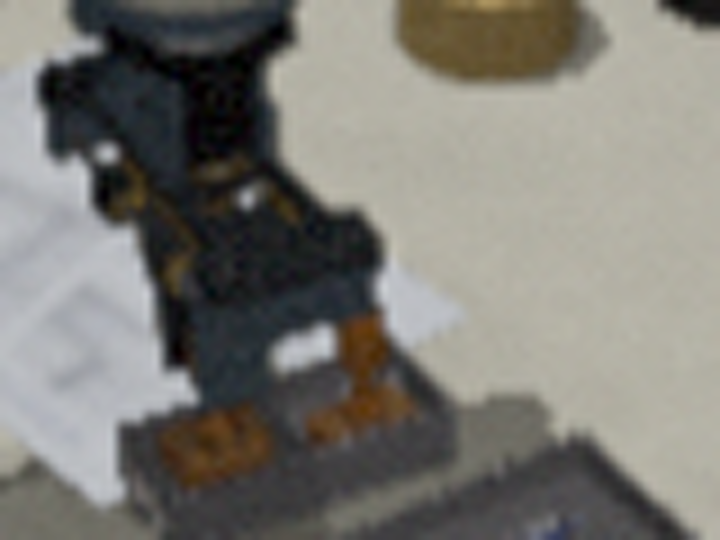

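The foot is inside the near cell, with no force felt.

```bash
python3 -m handwheel '0 0 -0.006 0; 0 0 -0.003 0; 0 0 -0.001 0; 0 0 0 0; 0 0 0 0'; python3 -m handwheel '0 0 -0.001 0; 0 0 0 0; 0 0 0 0'
```

```text
t: 36.83
position: [466.6, 93.6, 55.4]
tcp_rot: [3.142, -0.0, 0.0]
force: [0.5, 0.3, -0.3]
gripper_width: 22.6
t: 37.2
position: [467.0, 93.9, 55.0]
tcp_rot: [-3.141, 0.0, -0.002]
force: [-2.0, 3.6, 15.4]
gripper_width: 22.8
```

Contact with the floor registers 15 N, so I'll release, back off, and check.

```bash
python3 -m handwheel '0 0 0 0; 0 0 0 0; 0 0 0 0' 0.036; python3 -m handwheel '0 0 0.02 0; 0 0 0.04 0; 0 0 0.05 0; -0.03 0.04 0.03 0; -0.03 0.05 0 0; -0.03 0.05 0 0; 0 0.05 0 0; 0 0.05 0 0; 0 0.05 0 0; 0 0 0 0; 0 0 0 0'; python3 - <<'E'
from h import *
c=snap('side','s23');crop('s23',200,130,340,250,5,'e31')
c=snap('top','t23');crop('t23',100,150,240,260,5,'e33'); crop('t23',200,160,340,260,5,'e32')
E
```

```text
t: 37.58
position: [466.6, 93.6, 54.3]
tcp_rot: [3.142, -0.0, -0.0]
force: [0.9, 0.3, 0.0]
gripper_width: 36.1
t: 38.95
position: [376.2, 383.2, 194.0]
tcp_rot: [3.141, 0.001, -0.001]
force: [0.1, 0.3, -0.1]
gripper_width: 35.9
```

View pics/e31.png

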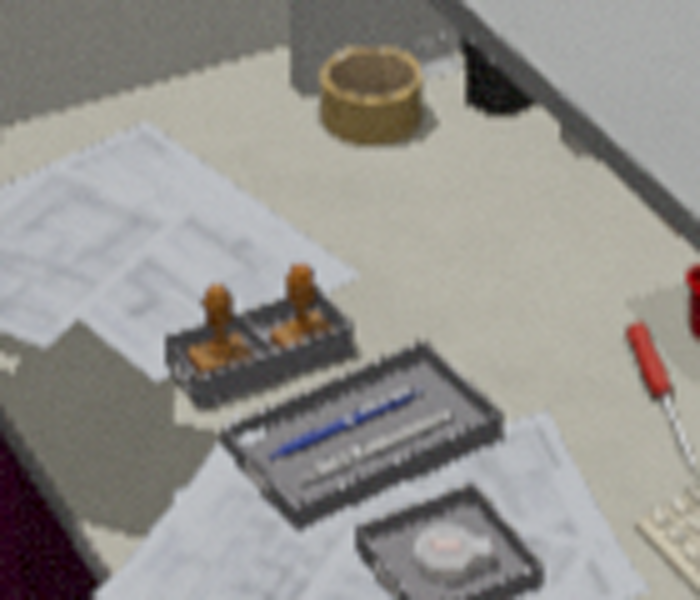

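View pics/t23.png

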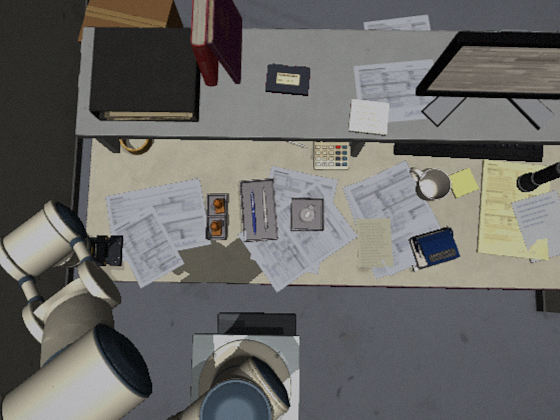

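View pics/e32.png

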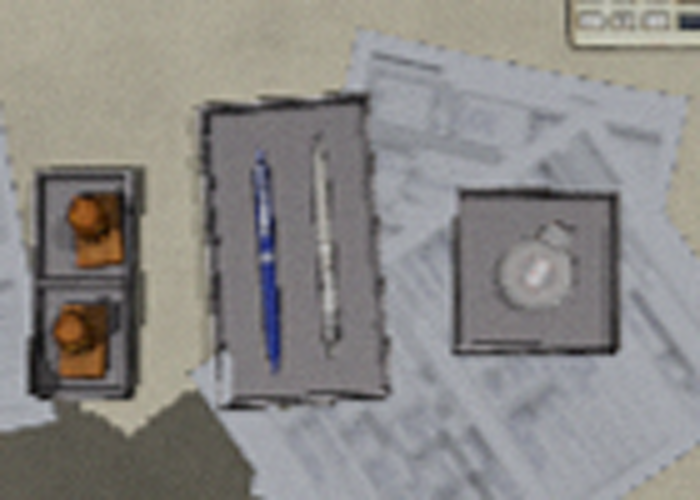

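Both views show both pens flat and parallel, the tape flat in the square tray, and a stamp upright in each cell (top crop (95,225) and (80,340)). The mug and punch are where they were. Before handing in, I'll check the heights in the depth images.

```bash
python3 - <<'E'
from h import *
for tag in('t23','s23'):
    c=load(tag); v,u=np.mgrid[0:420,0:560]; K=c['camera_matrix'];W=c['world_to_cam'];r=c['range_z']
    P=np.stack([(u-K[0,2])/K[0,0]*r,-(v-K[1,2])/K[1,1]*r,-r],-1); X=(P-W[:3,3])@W[:3,:3]
    for n,(a,b,cx,d) in dict(stF=(510,560,65,125),stN=(440,495,65,125),pens=(450,600,-60,0),tape=(480,545,-210,-145),mug=(520,700,-560,-420),punch=(380,520,-620,-440)).items():
        m=(r>0)&(X[...,0]>a)&(X[...,0]<b)&(X[...,1]>cx)&(X[...,1]<d)&(X[...,2]<150); z=X[...,2][m]; print(tag,n,m.sum(),np.percentile(z,[50,95,99.5]).round(0))
a,b=cv2.imread('pics/top0.png')[150:290,380:480].astype(int),cv2.imread('pics/t23.png')[150:290,380:480].astype(int)
g=np.abs(a-b).mean(2)[:55]; print('mug diff',g.mean(),g.max()); g=np.abs(a-b).mean(2)[80:118,30:]; print('punch',g.mean(),g.max())
print(env.read_state()['t'])
ticket.finish_job()
E
```

```text
t23 stF 324 [17. 89. 94.]
t23 stN 359 [18. 89. 95.]
t23 pens 958 [12. 22. 26.]
t23 tape 452 [16. 33. 35.]
t23 mug 2694 [ 2. 82. 96.]
t23 punch 2759 [ 5. 68. 73.]
s23 stF 201 [27. 86. 91.]
s23 stN 216 [26. 84. 90.]
s23 pens 419 [12. 21. 25.]
s23 tape 244 [19. 34. 37.]
s23 mug 1646 [ 3. 88. 96.]
s23 punch 2115 [ 8. 68. 71.]
mug diff 8.574121212121213 20.333333333333332
punch 27.55175438596491 105.66666666666667
39.05
the job is handed in; nothing more can be done
```

The job is handed in at about 39 s: everything was tidied in the order asked, though I don't have a verdict.

- **Pens:** both lie flat and parallel in the oblong tray, about 35 mm apart. I gripped the blue one about 32 mm from its middle so the gripper body stayed clear of the stamp beside it.
- **Tape dispenser:** it lies flat near the middle of the square tray.
- **Stamps:** one stands upright in each cell. Setting them down pressed on the tray floor with up to about 15 N.

**Last checks:**
- **Depth heights:** both cameras agree with everything resting on the tray floors. The stamp tops are at about 91 mm, the tape top at about 31–35 mm, and the pens at about 21–25 mm.
- **Mug and punch:** the mug region of the top picture shows almost no change from the start. The punch region did change in brightness (mean 28, up to 106). I put that down to the arm's shadow having moved, because the punch sits at the same pixels, about (435,247), and I never felt a contact there. I did not check it further.
- **Camera disagreement:** the two cameras differed by 5–9 mm in y on the tray positions, so I aimed at the average.

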